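Nip a cable lug in the bench crimper

TASK

Lay the large copper cable lug along the bed of the bench crimper, flat, with the open end of its barrel between the jaws and its flat tongue towards the robot; hold it lightly on the way (grip of at most 20 N: the barrel is thin) and let go of it. Then swing the crimper's ratchet lever counter-clockwise exactly three clicks, felt by touch and never a fourth, and finish while still holding the lever there (it springs back if let go), with the small lug, the screwdriver and the marker left where they were.

Things in the scene. Friction and masses are not known exactly. Their poses are not given: they have to be found in the camera images.
- crimper: Grey bench crimper, bolted down, base plate 170 x 250 x 12 mm. Origin: on the bench under the lever's pivot; x runs away from the robot along the lug bed, y to the left, z up.
- bed (a point): Centre of the lug bed's top face, axes as the crimper's (100 mm to its left, 30 mm above the bench). The bed is a steel bar, 36 mm wide, from x = -57 to +57 mm of this point; nothing beside it is higher within 45 mm of its centre line, save the jaws.
- jaws (a point): Middle of the open jaws, on the bed's top face, 47 mm past its centre in x. Jaws: two steel blocks 20 mm long in x, tops 29 mm above this point, faces 18 mm to its left (fixed anvil) and 18 mm to its right (moving jaw) while the lever rests. The jaw follows the lever by 19 mm per rad and nudges the lug to the anvil.
- lever: Ratchet lever: flat steel arm, 36 to 46 mm above the bench, on a vertical pivot at its origin. x points along the arm to the handle; at rest 119 deg clockwise of the crimper's x. Swings counter-clockwise from above, up to 1 rad. A spring drives it back: about 9 N at the handle at rest, 12 N at 0.7 rad. Each click: some 4 N more, then a drop of about 10 N as the pawl passes a pin.
- handle (a point): Centre of the top of the lever's upright black round handle, 24 mm diameter, 70 mm high (46 to 116 mm above the bench), 150 mm from the pivot.
- wheel: Steel ratchet wheel, 112 mm diameter, under the lever, origin on the same axis. Pins on its rim, 0.16 rad apart: one click each as the lever's pawl rides over. It is set at another angle each time and stays there, so the free travel before the first click varies, 0.15 to 0.30 rad from rest (0.15 when its x axis is parallel to the resting lever's, more as it is turned counter-clockwise).
- lug: Large copper cable lug lying on the bench: round barrel 22 mm diameter, 60 mm long; flat tongue 32 mm wide, 40 mm long, 6 mm thick; undersides flush; about 0.16 kg. Origin: on the underside where barrel and tongue meet; x along the barrel away from the tongue, z up.
- lug_mouth (a point): Centre of the large lug's open barrel end, 60 mm from its origin along x and 11 mm above its underside.
- small_lug: Small copper lug, 54 mm long, 14 mm barrel, not needed: leave alone. Origin and axes as the large one's.
- screwdriver: Red screwdriver lying on the bench along its x axis: leave alone.
- marker: White marker pen, 134 mm long, 14 mm diameter, lying on the bench along its x axis: leave alone.
Not all that is in view belongs to the job. Leave any black, grey or white look-alike of the lug alone.

How it is judged:
By the outcome, as a careful person would: the job done as asked, in the order asked, and still so for the second after the job is handed in, while the arm keeps its last pose, push and grip.
It also fails if it takes over 70 s, if anything falls off the work surface, if the arm or the gripper's body presses on something with over 40 N, if the wrist force passes 120 N, or if a joint passes its speed limit or range.

ROBOT

A 6-joint arm with a two-finger parallel gripper is mounted at the origin on the work surface. World frame = base frame: x ahead of the robot, y to its left, z up, the work surface at z = 0. Lengths are in m, angles in degrees, forces in N, time in s.
With the tool pointing down it reaches from about 0.4 to 0.825 m from the base axis. Payload 7 kg.
Tool frame: the origin (TCP) lies midway between the tips of the shut fingers; the grasp point (between the pads) lies r.grasp_offset behind it (r.grasp_offset is the distance from the TCP to the grasp point, in m); x points along the fingers, z is the direction in which the jaws open and shut, and the axes are right-handed (so a half turn about x gives the same grasp; the last joint's range is limited). The gripper opens to 88 mm and grips with 3 to 60 N. Pads are 19 mm wide; open, the fingers measure 130 mm over their backs; the gripper's body (78 mm by 193 mm) begins 47 mm behind the grasp point.
Start: joints at [-52.993, 20.546, 0.682, 0, -70.136, -16.507], TCP at [0.236, -0.632, 0.227] pointing down, gripper open.
Joint ranges: [-176.03, 176.03], [-82.01, 121.73], [-58.28, 71.71], [-173.87, 95.51], [-174.79, -0.11], [-173.66, 173.66]. Speed limits (degrees/s): [136.94, 136.94, 172.46, 180, 180, 180].

INTERFACE

Orientations are given as [roll, pitch, yaw] about the fixed x, y, z axes, in that order (R = Rz(yaw) Ry(pitch) Rx(roll)).
In Python, from plant import readout, vision, close_job, r gives the robot as it stands.
- The arm moves only by the shell command python3 -m handwheel 'ROWS' [OPENING] [FORCE]. ROWS is JSON, a list that holds one entry, the list of rows, each a list of 4 numbers: the shift along the world's x, y, z in units of 40 mm (1.0 is 40 mm), then the turn about the world's z in units of 5 degrees (1.0 is 5 degrees). In form: [[[tx, ty, tz, roll], ...]]. A call has 1 to 8 rows; each row shifts and turns the pose as measured when the row begins; what a row does not reach is not made up. A row lasts 1/10 s, in which the tool goes at most 50 mm and 8.59 degrees, less where a joint would pass 70% of its speed; a pose out of reach is approached as far as the arm can. A call is refused whole if a number of a shift passes 1 or a number of a turn 1, either way. A call with a gripper value outside its range is refused whole. OPENING is the finger opening in mm, from 0 to 87.6, set as the call begins (- or left out, the last holds). The fingers move at their own pace and stop on an object; FORCE is the grip in N (left out, the last holds). Time passes only in rows, so rows that do not move let the fingers close. It gives the time, the measured TCP pose, the force and the opening at its end, in the units of the state.
- readout.get_state(): the state, without advancing time (a new reading comes with each control period).
- vision.capture(name): name is "scene" or "top" or "wrist"; returns the picture (480x640x3 uint8, blue, green, red); there is no depth.
- vision.get_calibration(name): a dict with "intrinsics" (3x3 intrinsics, pixels), "pose" (4x4, takes a point from camera to world coordinates). Camera axes: x right, y up, looking along -z (the intrinsics and any distortion apply to the point x, -y, -z); pixel columns grow to the right and rows downward; lengths in m; the calibration is good to about 2 mm. The wrist camera is an equidistant fisheye: a pixel r from the principal point sees the ray r / f radians off the axis. A picture is of the moment at which its call begins: read the wrist's pose just before it. get_calibration takes no time and is no camera call; for the wrist camera it gives the pose at the moment of the call.
- close_job(): hands the job in, once; it reports no verdict.
The state is a dict: "time_s": time; "joints": joint angles; "qd": joint speeds; "joint_torque": joint torques, N m; "tcp_pos": TCP position; "eef_rot": TCP orientation; "contact_force": force on the tool from outside, world axes, zero at the start; "moment": the same for the moment, N m; "gripper_width": finger opening in m.
Only numpy, scipy, OpenCV 4.12 (cv2) and the standard library are available. Lean on these libraries where they do the work, as an engineer would, in place of code of your own. Each camera call takes 0.05 s, during which the arm holds its last target.

## Working session

There is one attempt and no reset: what is moved stays moved. The work goes in short steps, Python scripts to look and compute and a shell command to move; the robot and the scene stay as the last step left them, time stands still between calls to the robot, and variables do not carry over. Pictures are saved under pics/ and viewed, and the job is handed in when it is done.

```bash
ls; mkdir -p pics
python3 - <<'E'
from plant import readout, vision, r
import cv2,json
print(readout.get_state()); print(r.grasp_offset)
for n in("scene","top","wrist"):
    c=vision.get_calibration(n);print(n,c)
    cv2.imwrite(f"pics/{n}0.png",vision.capture(n))
E
```

```text
pics
{'time_s': 0.0, 'joints': array([-5.29931782e+01,  2.05931128e+01,  6.32236881e-01, -2.17910433e-02,
       -7.01356160e+01, -1.65061154e+01]), 'qd': array([ 0.03757655,  0.07189676,  0.00194356, -0.03435327,  0.09034938,
        0.06119033]), 'joint_torque': array([ 5.94085723e-04, -5.82719815e+01,  2.93070334e+01,  6.99805006e+00,
        6.90027126e-03, -1.55395710e-04]), 'tcp_pos': array([ 0.23619171, -0.6317869 ,  0.22558683]), 'eef_rot': array([  4.52219052,  89.90135693, 115.01547518]), 'contact_force': array([-0.02291026, -0.0948862 ,  0.79229761]), 'moment': array([0.00855496, 0.04727768, 0.00127637]), 'gripper_width': 0.0875136510752667}
0.0188
scene {'intrinsics': array([[623.44783132,   0.        , 317.22376723],
       [  0.        , 623.44783132, 246.09998142],
       [  0.        ,   0.        ,   1.        ]]), 'pose': array([[-0.05046485, -0.74617863,  0.66383036,  1.31025205],
       [ 0.99870052, -0.04243521,  0.02822261,  0.1388674 ],
       [ 0.00711067,  0.66439198,  0.74735048,  1.02998548],
       [ 0.        ,  0.        ,  0.        ,  1.        ]])}
to
[... 155 characters left out ...]
  1.        ]]), 'pose': array([[-0.02707848,  0.99621375, -0.08261307,  0.4137435 ],
       [-0.99934856, -0.02500573,  0.02602245,  0.10557811],
       [ 0.02385812,  0.0832639 ,  0.99624189,  1.15541311],
       [ 0.        ,  0.        ,  0.        ,  1.        ]])}
wrist {'intrinsics': array([[371.64829954,   0.        , 320.17796961],
       [  0.        , 371.64829954, 242.95603952],
       [  0.        ,   0.        ,   1.        ]]), 'pose': array([[-0.35091639, -0.89564331, -0.27327777,  0.16203666],
       [ 0.93640563, -0.33517888, -0.10392123, -0.65898152],
       [ 0.00147942, -0.2923665 ,  0.9563052 ,  0.38472608],
       [ 0.        ,  0.        ,  0.        ,  1.        ]])}
```

View pics/scene0.png

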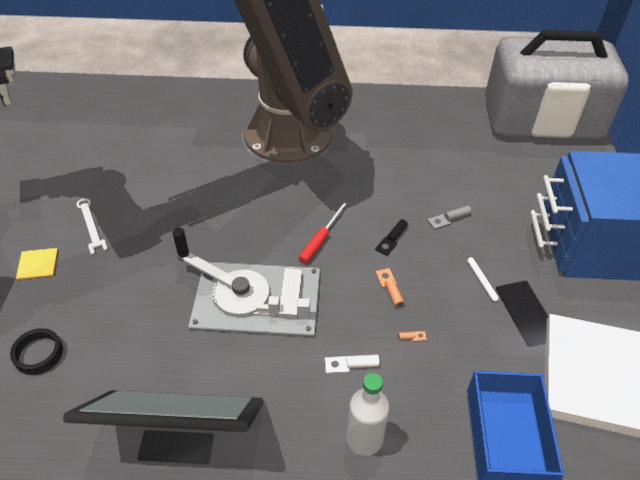

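View pics/top0.png

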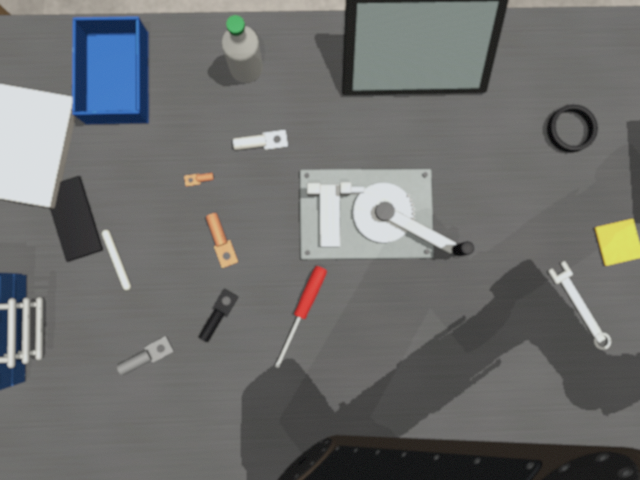

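The large lug candidates in the top view are:
- copper at (221,240)
- small copper at (198,179)
- white at (260,141)
- black at (218,315)
- grey at (146,356)

Only the copper one at (221,240) is both copper and large. I'll confirm it in an enlarged crop and measure.

```bash
cat > h.py <<'E'
import numpy as np,cv2
from plant import vision,readout
CAL={n:vision.get_calibration(n) for n in("scene","top")}
def cast(n,px,z,cal=None):
    c=cal or CAL[n];K=c["intrinsics"];P=c["pose"]
    px=np.atleast_2d(np.asarray(px,float))
    u=(px[:,0]-K[0,2])/K[0,0];v=(px[:,1]-K[1,2])/K[1,1]
    if n=="wrist":
        t=np.hypot(u,v);s=np.where(t>1e-9,np.sin(t)/np.maximum(t,1e-9),1)
        d=np.c_[u*s,-v*s,-np.cos(t)]
    else: d=np.c_[u,-v,-np.ones(len(u))]
    d=d@P[:3,:3].T;o=P[:3,3]
    return o+d*((z-o[2])/d[:,2])[:,None]
def proj(n,p,cal=None):
    c=cal or CAL[n];K=c["intrinsics"];P=c["pose"]
    q=(np.atleast_2d(p)-P[:3,3])@P[:3,:3];
    x,y,z=q[:,0],-q[:,1],-q[:,2]
    if n=="wrist":
        t=np.arctan2(np.hypot(x,y),z);s=t/np.maximum(np.hypot(x,y),1e-9);a,b=x*s,y*s
    else:a,b=x/z,y/z
    return np.c_[a*K[0,0]+K[0,2],b*K[1,1]+K[1,2]]
def copper(im):
    h=cv2.cvtColor(im,cv2.COLOR_BGR2HSV)
    return cv2.inRange(h,(5,90,90),(20,255,255))
E
python3 - <<'E'
from h import *
np.set_printoptions(precision=4,suppress=True)
for n in("top","scene"):
    im=cv2.imread(f"pics/{n}0.png");m=copper(im)
    for c in cv2.findContours(m,0,1)[0]:
        if cv2.contourArea(c)>60:
            b=cv2.boxPoints(cv2.minAreaRect(c));print(n,cv2.contourArea(c),b.mean(0)); print(cast(n,b,0.006))
t=cv2.imread("pics/top0.png");s=cv2.imread("pics/scene0.png")
a=cv2.resize(t[155:285,165:295],(390,390),interpolation=2)
b=cv2.resize(t[160:270,290:490],(800,440),interpolation=2)
cv2.imwrite("pics/c1.png",a);cv2.imwrite("pics/c2.png",b)
cv2.imwrite("pics/c3.png",cv2.resize(s[215:345,165:335],(784,600),interpolation=2))
E
```

```text
top 714.0 [220.365  239.0036]
[[0.5479 0.287  0.006 ]
 [0.5582 0.2568 0.006 ]
 [0.4604 0.2233 0.006 ]
 [0.4503 0.2534 0.006 ]]
top 222.0 [198.95 178.65]
[[0.626  0.3214 0.006 ]
 [0.6324 0.2686 0.006 ]
 [0.6128 0.2661 0.006 ]
 [0.6064 0.3189 0.006 ]]
scene 196.0 [412.5 335.5]
[[0.6142 0.2717 0.006 ]
 [0.6113 0.3247 0.006 ]
 [0.6323 0.3233 0.006 ]
 [0.6352 0.2709 0.006 ]]
scene 435.5 [390.2 286.9]
[[0.4667 0.225  0.006 ]
 [0.4468 0.2534 0.006 ]
 [0.5427 0.2885 0.006 ]
 [0.5607 0.2611 0.006 ]]
```

View pics/c1.png

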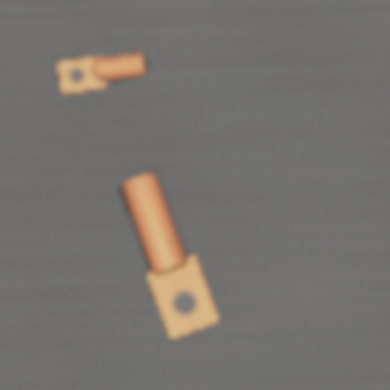

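View pics/c2.png

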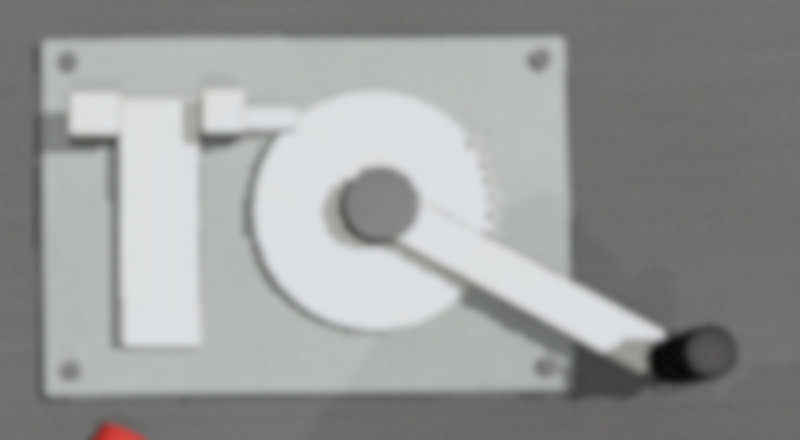

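View pics/c3.png

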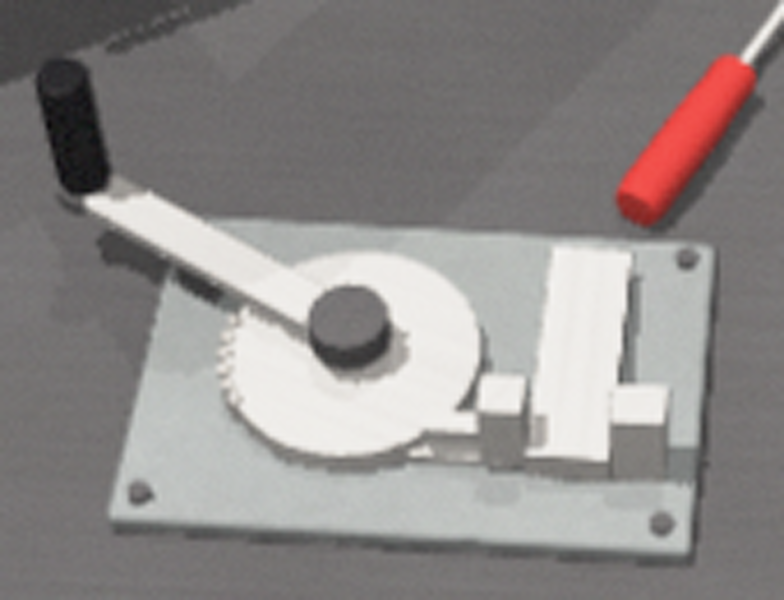

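View pics/wrist0.png

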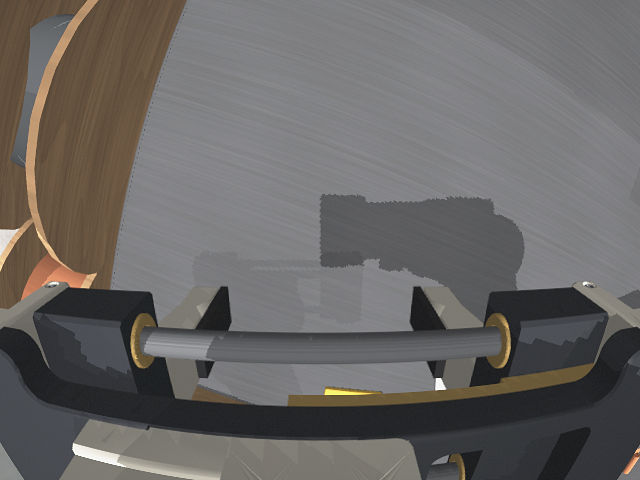

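The crop confirms it: a large orange lug with its tongue at crop (185,300), nearest the robot, and its barrel pointing up and left. The small lug is clearly separate. In the top view the bed runs from crop (161,345) up to the jaws, and the handle top is at (710,350).

Run:
```python
from h import *
np.set_printoptions(precision=4,suppress=True)
T=lambda p:np.array(p,float)/4+[290,160]-.375
S=lambda p:np.array(p,float)/4.613+[165,215]-.39
print("plate top",cast("top",T([(41,38),(566,37),(571,396),(44,395)]),.012))
print("plate sc",cast("scene",S([(112,520),(690,550),(716,245),(178,218)]),.012))
print("bed near top",cast("top",T([(121,347),(201,347)]),.03), "scene",cast("scene",S([(553,247),(633,251)]),.03))
print("bed far scene",cast("scene",S([(525,457),(608,459)]),.03))
print("anvil top z59 top",cast("top",T([(69,93),(122,90),(121,136),(69,137)]),.059))
print("anvil scene",cast("scene",S([(611,383),(668,386),(668,422),(611,422)]),.059))
print("jaw top",cast("top",T([(203,88),(244,88),(244,133),(203,135)]),.059),cast("scene",S([(483,374),(527,376),(523,412),(480,410)]),.059))
print("handle",cast("top",T((711,350)),.116),cast("scene",S((64,77)),.116))
im=cv2.imread("pics/top0.png");h=cv2.cvtColor(im,cv2.COLOR_BGR2HSV)
print("knob z.05/.06",cast("top",T((380,204)),.06),cast("scene",S((350,310)),.06))
```

```text
plate top [[ 0.6322  0.1027  0.012 ]
 [ 0.6271 -0.1465  0.012 ]
 [ 0.4566 -0.1415  0.012 ]
 [ 0.4635  0.1055  0.012 ]]
plate sc [[ 0.6325 -0.1393  0.012 ]
 [ 0.634   0.106   0.012 ]
 [ 0.467   0.109   0.012 ]
 [ 0.4648 -0.1402  0.012 ]]
bed near top [[0.4839 0.0695 0.03  ]
 [0.483  0.0327 0.03  ]] scene [[0.4872 0.0362 0.03  ]
 [0.4875 0.0724 0.03  ]]
bed far scene [[0.603  0.0342 0.03  ]
 [0.6021 0.0694 0.03  ]]
anvil top z59 top [[0.5977 0.0908 0.059 ]
 [0.5986 0.0668 0.059 ]
 [0.5776 0.0678 0.059 ]
 [0.5777 0.0913 0.059 ]]
anvil scene [[0.5837 0.0699 0.059 ]
 [0.5839 0.0939 0.059 ]
 [0.6025 0.095  0.059 ]
 [0.6038 0.0713 0.059 ]]
jaw top [[0.5986 0.0301 0.059 ]
 [0.5982 0.0115 0.059 ]
 [0.5776 0.0121 0.059 ]
 [0.5772 0.0307 0.059 ]] [[0.582  0.0157 0.059 ]
 [0.582  0.0343 0.059 ]
 [0.6007 0.0343 0.059 ]
 [0.6007 0.0163 0.059 ]]
handle [[ 0.4708 -0.1801  0.116 ]] [[ 0.4746 -0.1746  0.116 ]]
knob z.05/.06 [[ 0.5437 -0.0482  0.06  ]] [[ 0.5517 -0.0446  0.06  ]]
```

```bash
cat >> h.py <<'E'
from scipy.spatial.transform import Rotation as Ro
def tool():
    s=readout.get_state();R=Ro.from_euler("xyz",s["eef_rot"],degrees=True).as_matrix()
    return s,R,np.degrees(np.arctan2(R[1,2],R[0,2]))
E
python3 - <<'E'
from h import *
s,R,o=tool();print(R.round(3),o)
E
python3 -m handwheel '[[[0.3,1,0.3,0],[0.3,1,0.3,0],[0.3,1,0,0],[0.3,1,0,0],[0.3,1,0,0],[0.3,1,0,0],[0.3,1,0,0],[0.3,1,0,0]]]'
```

```text
[[-0.001 -0.937 -0.35 ]
 [ 0.001 -0.35   0.937]
 [-1.     0.     0.001]] 110.49696028864189
time_s: 0.95
tcp_pos: [0.3309, -0.3036, 0.2449]
eef_rot: [17.8, 89.5, 127.8]
contact_force: [1.0, -0.2, 0.2]
gripper_width: 0.0878
```

```bash
python3 -m handwheel '[[[0.3,1,0,0],[0.3,1,0,0],[0.3,1,0,0],[0.3,1,0,0],[0.3,1,0,0],[0.3,1,0,0],[0.3,1,0,0],[0.3,1,0,0]]]'; python3 -m handwheel '[[[0.3,1,0,0],[0.3,1,0,0],[0.3,1,0,0],[0.3,1,0,0],[0,1,0,0],[0,0,0,0],[0,0,0,0]]]'
python3 - <<'E'
from h import *
s,R,o=tool();print(s["tcp_pos"],o)
c=vision.get_calibration("wrist");im=vision.capture("wrist");cv2.imwrite("pics/w1.png",im)
np.save("w1pose.npy",c["pose"])
cv2.imwrite("pics/t1.png",vision.capture("top"))
E
```

```text
time_s: 1.75
tcp_pos: [0.4263, 0.0302, 0.2462]
eef_rot: [-19.6, 89.5, 90.5]
contact_force: [1.3, -0.0, -0.5]
gripper_width: 0.0875
time_s: 2.45
tcp_pos: [0.4745, 0.2441, 0.2447]
eef_rot: [-15.7, 89.5, 94.7]
contact_force: [-0.5, 0.4, -0.9]
gripper_width: 0.0875
[0.47450883 0.24405419 0.24473077] 110.40355310785698
```

View pics/w1.png

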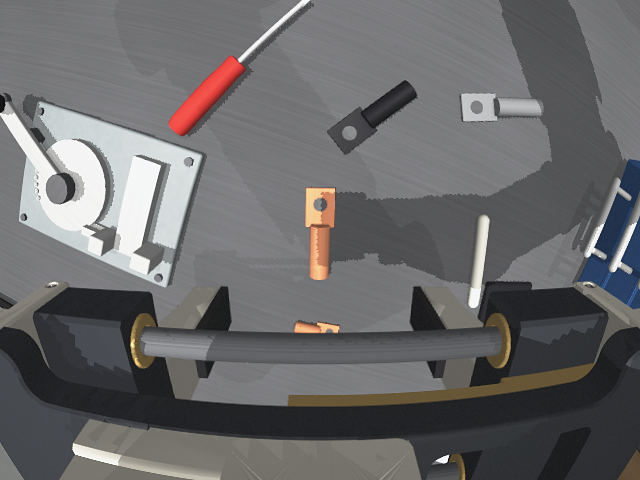

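The wrist view shows the large lug with its tongue at about (320,207) and its mouth at about (319,279). The crimper is at left, with the near end of the bed at (143,160) and the jaws at (100,238) and (147,258).

Run:
```python
from h import *
np.set_printoptions(precision=4,suppress=True)
im=cv2.imread("pics/w1.png");cal=vision.get_calibration("wrist");cal["pose"]=np.load("w1pose.npy")
m=copper(im)
cs=[c for c in cv2.findContours(m,0,1)[0] if cv2.contourArea(c)>800]
for c in cs:
    b=cv2.boxPoints(cv2.minAreaRect(c));print(b);print(cast("wrist",b,.006,cal))
    y=c[:,0,1];P=c[:,0,:]
    for y0 in (200,215,240,255,270):
        x=P[abs(y-y0)<=2][:,0];print(y0,x.min(),x.max(),cast("wrist",[((x.min()+x.max())/2,y0)],.006 if y0<225 else .011,cal))
    print("tongue end",cast("wrist",[(320,P[:,1].min())],.006,cal),"origin edge~",cast("wrist",[(320,226.5)],.006,cal),"mouth bottom ",cast("wrist",[(320,P[:,1].max())],.006,cal),P[:,1].max())
cv2.imwrite("pics/w1c.png",cv2.resize(im[90:300,0:220],(629,600),interpolation=2))
```

```text
[[286.9699 395.2137]
 [593.8849 362.9069]
 [596.0822 383.7808]
 [289.1672 416.0877]]
[[0.7349 0.2954 0.006 ]
 [0.5518 0.7645 0.006 ]
 [0.5887 0.8094 0.006 ]
 [0.7727 0.3108 0.006 ]]Traceback (most recent call last):
  File "<stdin>", line 10, in <module>
    return umr_minimum(a, axis, None, out, keepdims, initial, where)
ValueError: zero-size array to reduction operation minimum which has no identity
```

Run:
```python
from h import *
np.set_printoptions(precision=4,suppress=True)
im=cv2.imread("pics/w1.png");cal=vision.get_calibration("wrist");cal["pose"]=np.load("w1pose.npy")
m=copper(im);m[290:]=0
cs=[c for c in cv2.findContours(m,0,1)[0] if cv2.contourArea(c)>800]
for c in cs:
    mm=np.zeros_like(m);cv2.drawContours(mm,[c],-1,255,-1)
    P=np.argwhere(mm)[:,::-1]
    for y0 in (195,205,215,235,245,255,265,272):
        x=P[P[:,1]==y0][:,0];print(y0,x.min(),x.max(),cast("wrist",[((x.min()+x.max())/2,y0)],.006 if y0<225 else .011,cal))
    print("tongue end",cast("wrist",[(320,P[:,1].min()-.5)],.006,cal),"origin edge~",cast("wrist",[(320,226.5)],.006,cal),"mouth ",cast("wrist",[(320,P[:,1].max())],.006,cal),P[:,1].max())
cv2.imwrite("pics/w1c.png",cv2.resize(im[90:300,0:220],(629,600),interpolation=2))
```

```text
195 306 334 [[0.4632 0.2426 0.006 ]]
205 305 334 [[0.4738 0.2459 0.006 ]]
215 305 334 [[0.4842 0.2498 0.006 ]]
235 310 329 [[0.5043 0.2572 0.011 ]]
245 310 328 [[0.5153 0.2607 0.011 ]]
255 310 328 [[0.5262 0.2648 0.011 ]]
265 310 328 [[0.5374 0.269  0.011 ]]
272 310 328 [[0.5454 0.2719 0.011 ]]
tongue end [[0.4545 0.2393 0.006 ]] origin edge~ [[0.4963 0.2549 0.006 ]] mouth  [[0.555  0.2768 0.006 ]] 279
```

View pics/w1c.png

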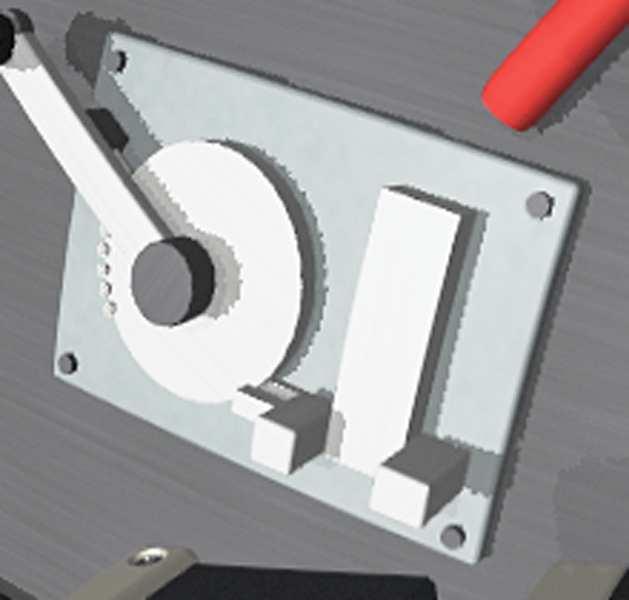

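```bash
python3 -m handwheel '[[[0.8,0.33,0,-0.1],[0,0,-1,0],[0,0,-1,0],[0,0,-1,0],[0,0,-1,0],[0,0,-0.7,0],[0,0,-0.5,0],[0,0,0,0]]]' 70
```

```text
time_s: 3.35
tcp_pos: [0.5091, 0.2476, 0.0359]
eef_rot: [-47.0, 89.0, 62.2]
contact_force: [-0.7, 0.2, -0.2]
gripper_width: 0.0696
```

```bash
python3 -m handwheel '[[[-0.05,0.25,0,0],[0,0,0,0]]]' 60;python3 -c "
from h import *
print(tool()[2])"
```

```text
time_s: 3.55
tcp_pos: [0.508, 0.2572, 0.0378]
eef_rot: [-49.8, 88.9, 59.4]
contact_force: [-0.2, -0.0, 0.3]
gripper_width: 0.0614
109.15749609572754
```

```bash
python3 -m handwheel '[[[0,0,-0.4,0],[0,0,-0.35,0],[0,0,0,0]]]' 50;python3 -c "
from h import *
print(tool()[2], tool()[0]['tcp_pos'])"
```

```text
time_s: 3.85
tcp_pos: [0.5107, 0.2601, 0.0127]
eef_rot: [-55.5, 88.4, 53.8]
contact_force: [0.4, -0.4, -0.5]
gripper_width: 0.0506
109.22316407199531 [0.51072031 0.26005227 0.01269583]
```

```bash
python3 -m handwheel '[[[-0.1,-0.1,-0.17,0],[0,0,0,0]]]' 40;python3 -m handwheel '[[[0,0,0,0],[0,0,0,0],[0,0,0,0],[0,0,0,0],[0,0,0,0],[0,0,0,0],[0,0,0,0],[0,0,0,0]]]' 10 12
```

```text
time_s: 4.05
tcp_pos: [0.5074, 0.2568, 0.008]
eef_rot: [-56.7, 88.2, 52.5]
contact_force: [-0.0, -0.7, 0.4]
gripper_width: 0.0415
time_s: 4.85
tcp_pos: [0.508, 0.2574, 0.0099]
eef_rot: [-57.5, 88.1, 51.8]
contact_force: [-0.2, -0.0, -0.4]
gripper_width: 0.0216
```

The grip is too close to the fingertips, so I'll reopen and go lower.

```bash
python3 -m handwheel '[[[0,0,0,0],[0,0,0,0],[0,0,-0.15,0],[0,0,0,0]]]' 40;python3 -c "
from h import *
print(tool()[2], tool()[0]['tcp_pos'])"
```

```text
time_s: 5.25
tcp_pos: [0.5084, 0.2577, 0.0037]
eef_rot: [-57.7, 88.0, 51.5]
contact_force: [-0.9, 0.5, -0.4]
gripper_width: 0.0395
109.28051328797099 [0.50836106 0.25767927 0.00366776]
```

```bash
python3 -m handwheel '[[[0,0,0,0],[0,0,0,0],[0,0,0,0],[0,0,0,0],[0,0,0,0],[0,0,0,0]]]' 10 15;  python3 -m handwheel '[[[0,0,0.5,0],[0,0,0.8,0],[0,0,0.8,0],[0,0,0.5,0],[0,0,0,0]]]';python3 - <<'E'
from h import *
s,R,o=tool();print(R.round(3),o,s["tcp_pos"])
cal=vision.get_calibration("wrist");cv2.imwrite("pics/w2.png",vision.capture("wrist"));np.save("w2pose.npy",cal["pose"])
cv2.imwrite("pics/s2.png",vision.capture("scene"))
E
```

```text
time_s: 5.85
tcp_pos: [0.5083, 0.2576, 0.0033]
eef_rot: [-57.7, 88.1, 51.5]
contact_force: [-0.1, -0.6, -1.3]
gripper_width: 0.0211
time_s: 6.35
tcp_pos: [0.5062, 0.2556, 0.1089]
eef_rot: [-55.6, 88.4, 53.6]
contact_force: [-0.7, 0.5, -2.1]
gripper_width: 0.0216
[[ 0.017 -0.944 -0.329]
 [ 0.023 -0.329  0.944]
 [-1.    -0.023  0.016]] 109.23064985348398 [0.50616769 0.25561021 0.10885468]
```

View pics/w2.png

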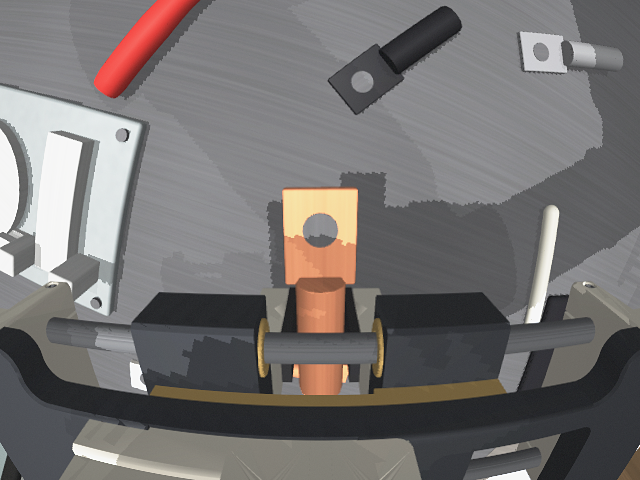

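View pics/s2.png

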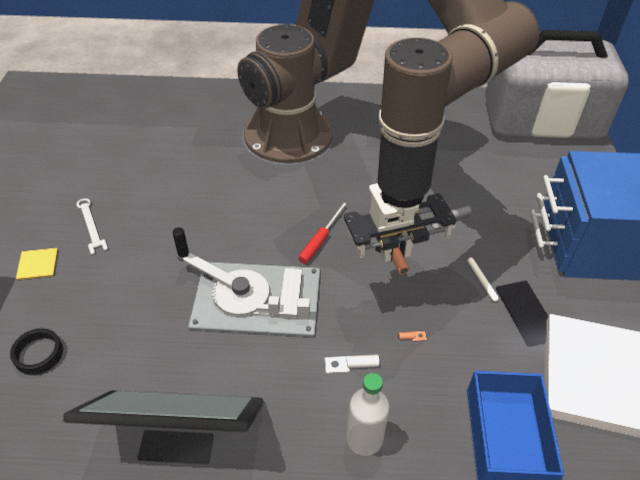

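Run:
```python
from h import *
np.set_printoptions(precision=4,suppress=True)
cal=vision.get_calibration("wrist");cal["pose"]=np.load("w2pose.npy")
p=cast("wrist",[(283,188),(357,188.5),(286,283),(356,284),(320,188),(320,283.5)],.1114,cal);print(p)
q=p-np.array([.5062,.2556,.1089]); print(q)
d=p[5]-p[4];print(np.degrees(np.arctan2(d[1],d[0])),np.linalg.norm(d))
# crimper in w1 (scale 629/220)
cal["pose"]=np.load("w1pose.npy");k=629/220
W=lambda a:np.array(a,float)/k+[0,90]-.3
print("bed near",cast("wrist",W([(388,187),(460,213)]),.03,cal)); print("bed far",cast("wrist",W([(333,460),(405,440)]),.03,cal))
print("plate near L,R, far L",cast("wrist",W([(585,182),(110,32),(480,562),(55,376)]),.012,cal))
# w2 bed near end
cal["pose"]=np.load("w2pose.npy")
print("w2 bed near",cast("wrist",[(51,132),(86,139)],.03,cal),"anvil",cast("wrist",[(95,291)],.059,cal))
```

```text
[[0.4583 0.2232 0.1114]
 [0.4482 0.2528 0.1114]
 [0.4995 0.2376 0.1114]
 [0.4896 0.2681 0.1114]
 [0.4532 0.2379 0.1114]
 [0.4946 0.2524 0.1114]]
[[-0.0479 -0.0324  0.0025]
 [-0.058  -0.0028  0.0025]
 [-0.0067 -0.018   0.0025]
 [-0.0166  0.0125  0.0025]
 [-0.053  -0.0177  0.0025]
 [-0.0116 -0.0032  0.0025]]
19.27308502104303 0.04384428353185152
bed near [[0.4834 0.0371 0.03  ]
 [0.484  0.0696 0.03  ]]
bed far [[0.5991 0.0375 0.03  ]
 [0.5785 0.0685 0.03  ]]
plate near L,R, far L [[ 0.4611  0.1088  0.012 ]
 [ 0.4599 -0.1395  0.012 ]
 [ 0.6285  0.1061  0.012 ]
 [ 0.6279 -0.1422  0.012 ]]
w2 bed near [[0.4843 0.0377 0.03  ]
 [0.4819 0.0728 0.03  ]] anvil [[0.5772 0.1148 0.059 ]]
```

```bash
python3 -m handwheel '[[[0.15,-0.8,0,-0.8],[0.15,-0.8,0,-0.8],[0.15,-0.8,0,-0.8],[0.15,-0.8,0,-0.8],[0.15,-0.8,0,-0.8],[0.15,-0.7,0,0],[0,-0.3,0,0],[0,0,0,0]]]';python3 -c "
from h import *
print(tool()[2], tool()[0]['tcp_pos'],tool()[0]['joints'])"
```

```text
time_s: 7.25
tcp_pos: [0.5337, 0.0452, 0.0929]
eef_rot: [-4.4, 89.6, 84.0]
contact_force: [0.3, 0.4, -2.3]
gripper_width: 0.0216
88.36239290026498 [0.53368832 0.04516932 0.09288532] [  25.54776044   14.85603432  -26.8040849    -0.48568054  -48.11854069
 -116.86194901]
```

```bash
python3 -m handwheel '[[[0.25,0.22,0,0.15],[0,0,0,0],[0,0,0,0]]]';python3 - <<'E'
from h import *
s,R,o=tool();print(R.round(3),o,s["tcp_pos"])
cal=vision.get_calibration("wrist");cv2.imwrite("pics/w3.png",vision.capture("wrist"));np.save("w3pose.npy",cal["pose"])
s=vision.capture("scene");cv2.imwrite("pics/s3.png",cv2.resize(s[180:350,165:365],(706,600),interpolation=2))
E
```

```text
time_s: 7.55
tcp_pos: [0.5433, 0.0557, 0.0908]
eef_rot: [19.2, 89.6, 108.4]
contact_force: [-0.4, 0.6, -0.9]
gripper_width: 0.0215
[[-0.002 -1.     0.014]
 [ 0.007  0.014  1.   ]
 [-1.     0.002  0.006]] 89.1957915280394 [0.54332899 0.05573717 0.09084751]
```

View pics/w3.png

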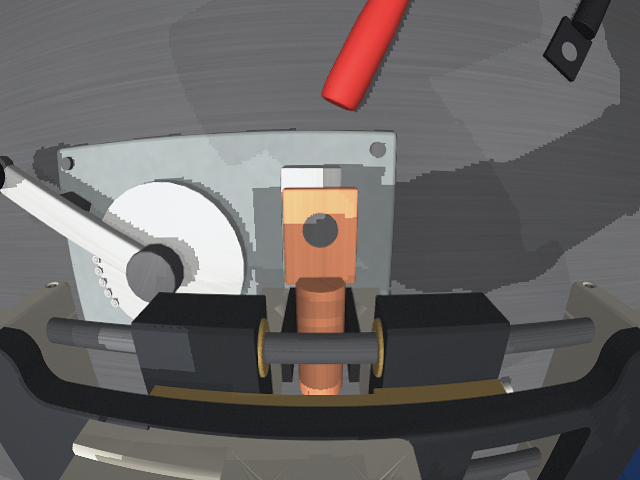

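View pics/s3.png

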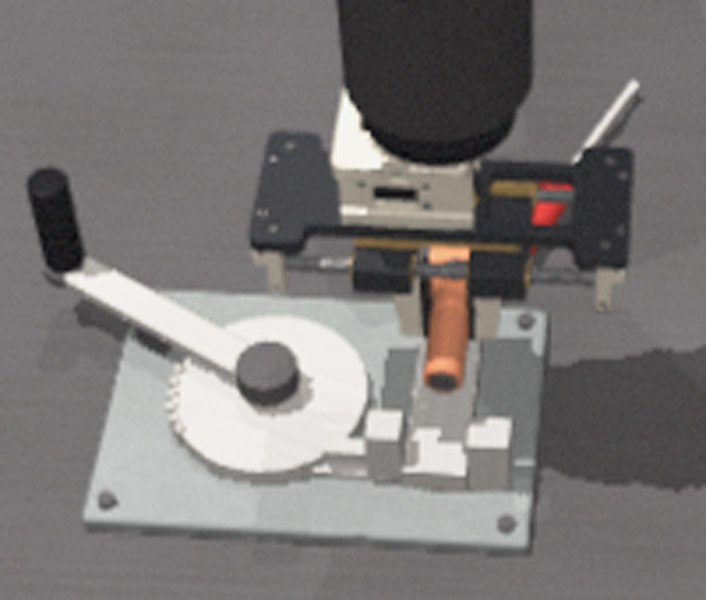

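The lug is held above the bed. In the wrist view the bed's near end is at row 166, columns 281–341, and the tongue spans columns 284–357. I'll compare the two centre lines.

Run:
```python
from h import *
np.set_printoptions(precision=4,suppress=True)
cal=vision.get_calibration("wrist");cal["pose"]=np.load("w3pose.npy")
b=cast("wrist",[(281,166.5),(341,166.5)],.03,cal);print(b,b.mean(0))
t=cast("wrist",[(283.5,188),(357,188),(286,283),(355,283)],.0908+.0025,cal);print(t,t[:2].mean(0),t[2:].mean(0))
print(cast("wrist",[(395,131),(60,150)],.012,cal))
```

```text
[[0.4835 0.0347 0.03  ]
 [0.4841 0.0702 0.03  ]] [0.4838 0.0524 0.03  ]
[[0.4872 0.0418 0.0933]
 [0.4877 0.0731 0.0933]
 [0.5309 0.0412 0.0933]
 [0.5314 0.0728 0.0933]] [0.4875 0.0574 0.0933] [0.5311 0.057  0.0933]
[[ 0.4625  0.1061  0.012 ]
 [ 0.4605 -0.1376  0.012 ]]
```

```bash
python3 -m handwheel '[[[0,-0.08,-0.5,0],[0,0,-0.4,0],[0,0,0,0],[0,0,0,0]]]';python3 -c "
from h import *
print(tool()[2], tool()[0]['tcp_pos'])"
```

```text
time_s: 8.05
tcp_pos: [0.5439, 0.0545, 0.0555]
eef_rot: [-4.5, 89.6, 84.9]
contact_force: [-0.3, 0.9, -0.6]
gripper_width: 0.0212
89.38142469110362 [0.54390576 0.0544548  0.05549631]
```

```bash
python3 -m handwheel '[[[0,-0.04,-0.25,0],[0,0,-0.18,0],[0,0,0,0]]]';python3 -c "
from h import *
print(tool()[2], tool()[0]['tcp_pos'],tool()[0]['contact_force'])"
```

```text
time_s: 8.35
tcp_pos: [0.5448, 0.0535, 0.0387]
eef_rot: [-20.0, 89.5, 69.5]
contact_force: [-0.0, 0.3, -2.2]
gripper_width: 0.0212
89.42849690532569 [0.54475565 0.05346371 0.0387296 ] [-0.04192753  0.31354092 -2.23082854]
```

```bash
python3 -m handwheel '[[[-0.02,-0.02,-0.1,0],[0,0,0,0]]]'
python3 - <<'E'
from h import *
cal=vision.get_calibration("wrist");cv2.imwrite("pics/w4.png",vision.capture("wrist"))
s=vision.capture("scene");cv2.imwrite("pics/s4.png",cv2.resize(s[180:350,165:365],(706,600),interpolation=2))
print(tool()[0]['tcp_pos'],tool()[0]['contact_force'])
np.save("w4pose.npy",cal["pose"])
E
```

```text
time_s: 8.55
tcp_pos: [0.5441, 0.0526, 0.0346]
eef_rot: [-21.6, 89.5, 67.8]
contact_force: [-0.1, 0.7, -0.8]
gripper_width: 0.0214
[0.54457461 0.05280346 0.0351031 ] [-0.26657466  0.02081767 -1.57473621]
```

View pics/w4.png

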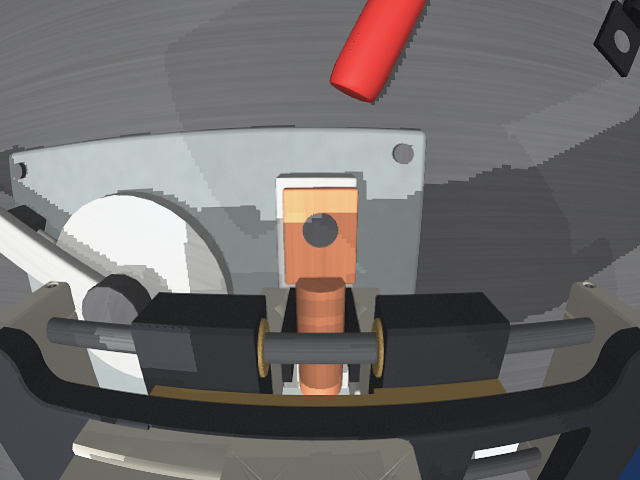

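View pics/s4.png

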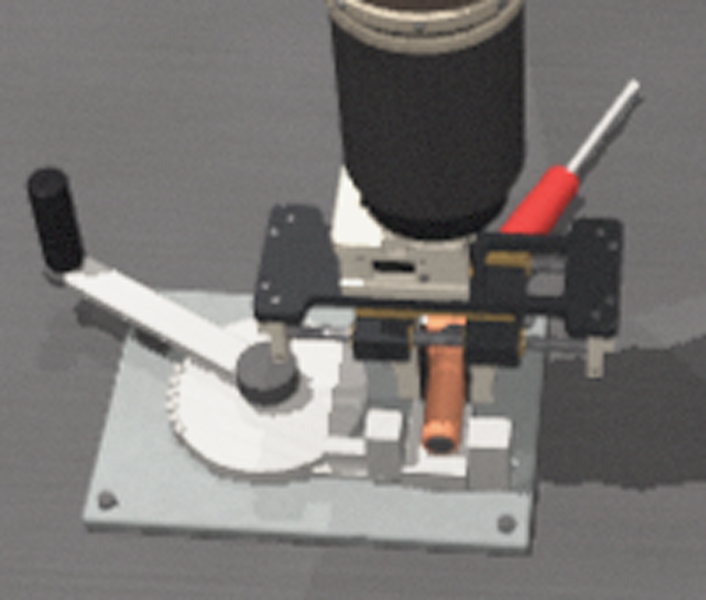

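The lug lies along the bed. The bed's edge shows on both sides of the tongue, and the mouth is between the jaws. I'll lower it the last bit and release.

```bash
python3 -m handwheel '[[[0,0,-0.04,0],[0,0,0,0]]]'; python3 -m handwheel '[[[0,0,-0.02,0],[0,0,0,0]]]'; python3 -m handwheel '[[[0,0,0,0],[0,0,0,0],[0,0,0,0],[0,0,0,0],[0,0,0,0]]]' 45;  python3 -m handwheel '[[[0,0,0.5,0],[0,0,1,0],[0,0,1,0],[0,0,1,0],[0,0,0,0]]]'
python3 - <<'E'
from h import *
cal=vision.get_calibration("wrist");cv2.imwrite("pics/w5.png",vision.capture("wrist"))
s=vision.capture("scene");cv2.imwrite("pics/s5.png",cv2.resize(s[180:350,165:365],(706,600),interpolation=2))
print(tool()[0]['tcp_pos'],tool()[0]['contact_force'],tool()[2])
np.save("w5pose.npy",cal["pose"])
E
```

```text
time_s: 8.85
tcp_pos: [0.5449, 0.0529, 0.0339]
eef_rot: [-28.8, 89.4, 60.7]
contact_force: [-0.9, -1.1, -0.3]
gripper_width: 0.0217
time_s: 9.05
tcp_pos: [0.545, 0.0529, 0.0336]
eef_rot: [-30.2, 89.4, 59.3]
contact_force: [-1.7, 0.3, 2.0]
gripper_width: 0.0216
time_s: 9.55
tcp_pos: [0.5458, 0.0532, 0.034]
eef_rot: [-35.8, 89.3, 53.6]
contact_force: [-0.1, 0.3, 0.7]
gripper_width: 0.0449
time_s: 10.05
tcp_pos: [0.544, 0.0521, 0.1776]
eef_rot: [-23.4, 89.6, 66.1]
contact_force: [0.5, 0.4, -0.6]
gripper_width: 0.0451
[0.54135391 0.05161658 0.17287445] [-0.37506146  0.41384026 -1.31536158] 89.39930080958898
```

View pics/w5.png

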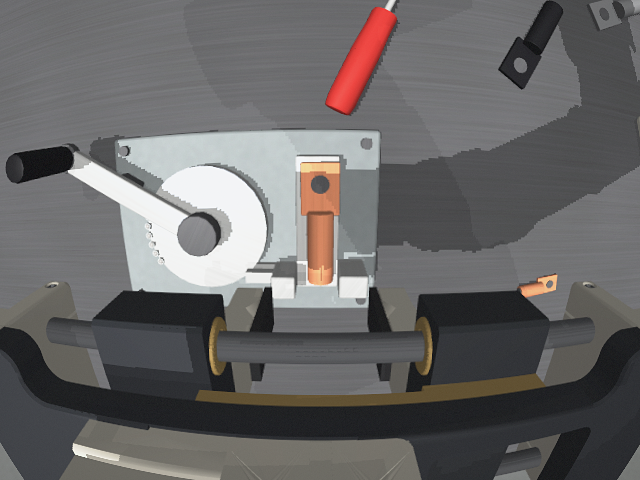

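View pics/s5.png

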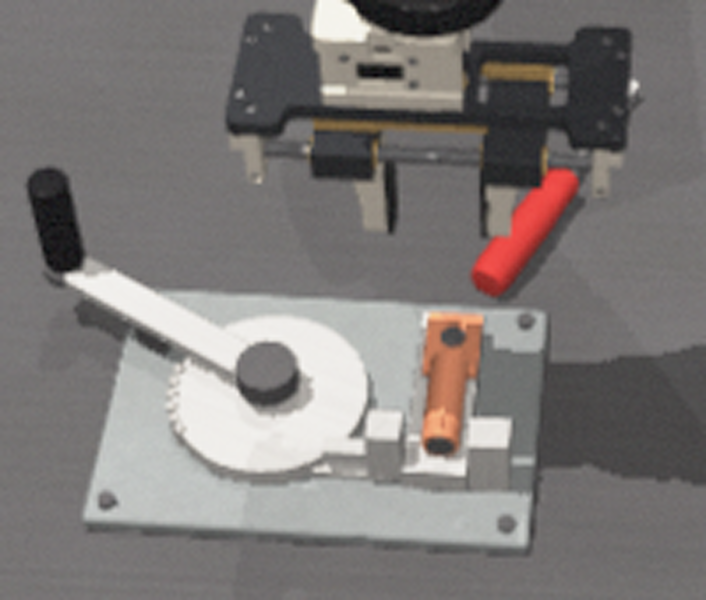

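The lug is released flat on the bed, with its mouth at (320,280) between the jaws and its tongue towards the robot. In the wrist view the handle top is the left end at about (15,168). I'll refine the handle position.

Run:
```python
from h import *
np.set_printoptions(precision=4,suppress=True)
cal=vision.get_calibration("wrist");cal["pose"]=np.load("w5pose.npy")
print("top",cast("wrist",[(15,168)],.116,cal),"base",cast("wrist",[(72,158)],.046,cal),"hub",cast("wrist",[(199,234)],.06,cal))
p=cast("wrist",[(302,161),(338,163)],.036,cal);print("tongue end",p);p=cast("wrist",[(307,255),(333,255)],.041,cal);print("barrel",p)
b=cast("wrist",[(297,157),(340,156)],.03,cal);print("bed",b)
```

```text
top [[ 0.4704 -0.1774  0.116 ]] base [[ 0.4712 -0.17    0.046 ]] hub [[ 0.5412 -0.0429  0.06  ]]
tongue end [[0.488  0.0399 0.036 ]
 [0.4899 0.0689 0.036 ]]
barrel [[0.5661 0.0428 0.041 ]
 [0.5663 0.0646 0.041 ]]
bed [[0.4851 0.0356 0.03  ]
 [0.4846 0.0709 0.03  ]]
```

```bash
python3 -m handwheel '[[[-0.3,-0.9,0,1],[-0.3,-0.9,0,1],[-0.3,-0.9,0,1],[-0.3,-0.9,0,1],[-0.3,-0.9,0,1],[-0.2,-0.9,0,1],[0,0,0,1],[0,0,0,1]]]' 80;python3 -c "
from h import *
print(tool()[2], tool()[0]['tcp_pos'])"
```

```text
time_s: 10.95
tcp_pos: [0.4628, -0.1715, 0.1607]
eef_rot: [55.5, 88.6, -173.6]
contact_force: [-0.3, 0.5, 0.6]
gripper_width: 0.0801
130.90880394040576 [ 0.46283312 -0.17148945  0.16072752]
```

```bash
python3 -m handwheel '[[[0.1,-0.07,0.1,1],[0.1,-0.07,0,1],[0,0,0,1],[0,0,0,0.8],[0,0,0,0]]]' 80;python3 -c "
from h import *
print(tool()[2], tool()[0]['tcp_pos'])"
python3 - <<'E'
from h import *
cv2.imwrite("pics/w6.png",vision.capture("wrist"))
E
```

```text
time_s: 11.45
tcp_pos: [0.4656, -0.1781, 0.1564]
eef_rot: [46.1, 87.8, -163.3]
contact_force: [-0.2, -0.5, -0.2]
gripper_width: 0.0802
150.61623345561475 [ 0.46555949 -0.17805093  0.15638484]
```

View pics/w6.png

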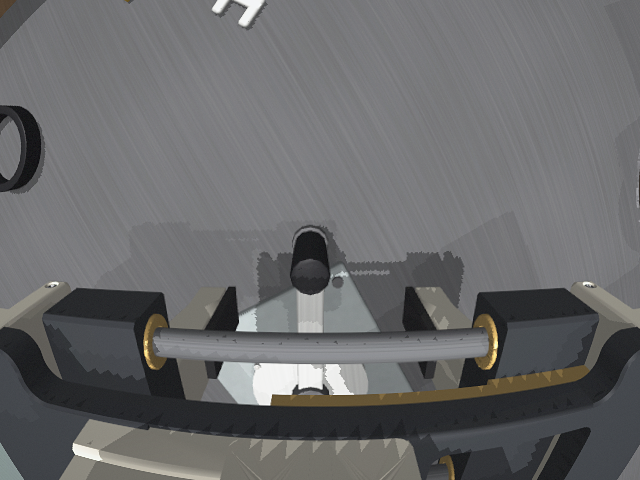

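```bash
python3 -m handwheel '[[[0.12,0.03,-0.2,0],[0,0,-0.6,0],[0,0,-0.6,0],[0,0,0,0]]]';python3 -c "
from h import *
print(tool()[2], tool()[0]['tcp_pos'])"
```

```text
time_s: 11.9
tcp_pos: [0.4704, -0.1763, 0.0962]
eef_rot: [45.2, 87.8, -164.8]
contact_force: [0.8, 0.5, -0.7]
gripper_width: 0.0799
150.06479315699215 [ 0.47039576 -0.17632637  0.09618764]
```

```bash
python3 -m handwheel '[[[0,0,-0.45,0],[0,0,-0.3,0],[0,0,0,0]]]' 60;python3 -c "
from h import *
print(tool()[2], tool()[0]['tcp_pos'])"; python3 -m handwheel '[[[0,0,0,0],[0,0,0,0],[0,0,0,0],[0,0,0,0],[0,0,0,0],[0,0,0,0],[0,0,0,0]]]' 10 40; python3 -c "
from h import *
print(tool()[2], tool()[0]['tcp_pos'])"
```

```text
time_s: 12.2
tcp_pos: [0.4713, -0.1763, 0.0656]
eef_rot: [45.9, 87.7, -164.1]
contact_force: [0.7, 0.0, -0.6]
gripper_width: 0.0629
149.95198711227928 [ 0.47126244 -0.17633873  0.06564009]
time_s: 12.9
tcp_pos: [0.4719, -0.1758, 0.0686]
eef_rot: [46.0, 87.9, -164.1]
contact_force: [-0.1, -2.3, -4.4]
gripper_width: 0.0239
149.8662089306984 [ 0.47193746 -0.17577704  0.06862571]
```

The fingers closed on the handle at 23.9 mm. Next I'll write a helper that reports lever angle and tangential force and works out the next step.

```bash
cat > lev.py <<'E'
from h import *
import sys
C=np.array([.546,-.0455]);P0=np.radians(-119.7)
s,R,o=tool();d=s["tcp_pos"][:2]-C;ph=np.arctan2(d[1],d[0]);t=np.array([-np.sin(ph),np.cos(ph)]);n=d/np.linalg.norm(d)
F=s["contact_force"]
print(f"t={s['time_s']:.2f} phi={ph-P0:.4f} rad={np.linalg.norm(d):.4f} z={s['tcp_pos'][2]:.4f} Ft={F[:2]@t:.2f} Fn={F[:2]@n:.2f} Fz={F[2]:.1f} yaw_err={(o-90-np.degrees(ph)+180)%180:.1f} w={s['gripper_width']*1e3:.1f}")
for k in (.02,.04):
    q=np.linalg.norm(d)*np.array([np.cos(ph+k),np.sin(ph+k)])-d
    print(k,"units",(q/.04).round(3),"turn",round(np.degrees(k)/5,2),end=" | ")
print()
E
python3 lev.py; python3 -m handwheel '[[[0.13,-0.07,0,0.2]]]'; python3 lev.py; python3 -m handwheel '[[[0.13,-0.07,0,0.2]]]'; python3 lev.py
```

```text
t=12.90 phi=0.0014 rad=0.1499 z=0.0686 Ft=1.03 Fn=2.07 Fz=-4.4 yaw_err=179.5 w=23.9
0.02 units [ 0.066 -0.036] turn 0.23 | 0.04 units [ 0.132 -0.071] turn 0.46 | 
time_s: 13.0
tcp_pos: [0.4758, -0.178, 0.0686]
eef_rot: [44.0, 87.8, -165.1]
contact_force: [-7.0, 7.0, 4.5]
gripper_width: 0.0237
t=13.00 phi=0.0312 rad=0.1500 z=0.0686 Ft=-9.45 Fn=-2.92 Fz=4.5 yaw_err=178.8 w=23.7
0.02 units [ 0.067 -0.034] turn 0.23 | 0.04 units [ 0.134 -0.068] turn 0.46 | 
time_s: 13.1
tcp_pos: [0.4798, -0.1802, 0.0686]
eef_rot: [41.7, 87.7, -166.4]
contact_force: [-7.4, 9.3, 7.0]
gripper_width: 0.0241
t=13.10 phi=0.0614 rad=0.1501 z=0.0686 Ft=-10.75 Fn=-5.07 Fz=7.0 yaw_err=178.1 w=24.1
0.02 units [ 0.068 -0.032] turn 0.23 | 0.04 units [ 0.136 -0.064] turn 0.46 |
```

```bash
python3 -m handwheel '[[[0.13,-0.06,-0.02,0.5]]]'; python3 lev.py; python3 -m handwheel '[[[0.09,-0.035,-0.01,0.4]]]'; python3 lev.py; python3 -m handwheel '[[[0.09,-0.035,-0.01,0.3]]]'; python3 lev.py; python3 -m handwheel '[[[0.09,-0.035,0,0.3]]]'; python3 lev.py
```

```text
time_s: 13.2
tcp_pos: [0.4844, -0.1823, 0.0685]
eef_rot: [40.7, 87.7, -164.8]
contact_force: [-9.5, 6.2, 14.6]
gripper_width: 0.0236
t=13.20 phi=0.0951 rad=0.1501 z=0.0685 Ft=-11.23 Fn=-1.73 Fz=14.6 yaw_err=178.7 w=23.6
0.02 units [ 0.069 -0.03 ] turn 0.23 | 0.04 units [ 0.138 -0.059] turn 0.46 | 
time_s: 13.3
tcp_pos: [0.4873, -0.1836, 0.0685]
eef_rot: [39.8, 87.6, -163.6]
contact_force: [-6.6, 3.7, 5.7]
gripper_width: 0.0237
t=13.30 phi=0.1166 rad=0.1501 z=0.0685 Ft=-7.55 Fn=-0.86 Fz=5.7 yaw_err=179.6 w=23.7
0.02 units [ 0.069 -0.029] turn 0.23 | 0.04 units [ 0.139 -0.056] turn 0.46 | 
time_s: 13.4
tcp_pos: [0.4903, -0.1849, 0.0685]
eef_rot: [38.9, 87.6, -162.9]
contact_force: [-6.8, 4.6, 4.8]
gripper_width: 0.0238
t=13.40 phi=0.1382 rad=0.1501 z=0.0685 Ft=-8.05 Fn=-1.71 Fz=4.8 yaw_err=179.9 w=23.8
0.02 units [ 0.07  -0.027] turn 0.23 | 0.04 units [ 0.14  -0.053] turn 0.46 | 
time_s: 13.5
tcp_pos: [0.4932, -0.186, 0.0686]
eef_rot: [37.6, 87.6, -162.7]
contact_force: [-4.9, 5.3, 0.1]
gripper_width: 0.024
t=13.50 phi=0.1589 rad=0.1501 z=0.0686 Ft=-6.49 Fn=-3.23 Fz=0.1 yaw_err=0.3 w=24.0
0.02 units [ 0.07  -0.026] turn 0.23 | 0.04 units [ 0.141 -0.05 ] turn 0.46 |
```

```bash
python3 -m handwheel '[[[0.06,-0.022,0,0.15]]]' >/dev/null; python3 lev.py|head -1; python3 -m handwheel '[[[0.06,-0.021,0,0.15]]]'  >/dev/null; python3 lev.py|head -1; python3 -m handwheel '[[[0.06,-0.02,0,0.15]]]'  >/dev/null; python3 lev.py|head -1
```

```text
t=13.60 phi=0.1711 rad=0.1501 z=0.0686 Ft=-6.35 Fn=-2.12 Fz=2.2 yaw_err=0.3 w=24.1
t=13.70 phi=0.1829 rad=0.1501 z=0.0686 Ft=-7.24 Fn=-1.94 Fz=2.4 yaw_err=0.4 w=24.2
t=13.80 phi=0.1951 rad=0.1501 z=0.0686 Ft=-6.66 Fn=-3.07 Fz=2.2 yaw_err=0.5 w=23.8
```

```bash
python3 -m handwheel '[[[0.06,-0.02,0,0.15]]]' >/dev/null; python3 lev.py|head -1; python3 -m handwheel '[[[0.06,-0.019,0,0.15]]]'  >/dev/null; python3 lev.py|head -1; python3 -m handwheel '[[[0.06,-0.018,0,0.15]]]'  >/dev/null; python3 lev.py|head -1
```

```text
t=13.90 phi=0.2070 rad=0.1501 z=0.0686 Ft=-6.26 Fn=-3.39 Fz=2.4 yaw_err=0.5 w=24.2
t=14.00 phi=0.2180 rad=0.1501 z=0.0685 Ft=-7.75 Fn=-3.58 Fz=3.5 yaw_err=0.6 w=23.8
t=14.10 phi=0.2265 rad=0.1501 z=0.0686 Ft=-10.65 Fn=-3.99 Fz=5.6 yaw_err=0.8 w=24.3
```

```bash
python3 -m handwheel '[[[0.06,-0.018,0,0.15]]]' >/dev/null; python3 lev.py|head -1; python3 -m handwheel '[[[0.06,-0.017,0,0.15]]]'  >/dev/null; python3 lev.py|head -1
```

```text
t=14.20 phi=0.2324 rad=0.1501 z=0.0685 Ft=-9.63 Fn=-6.37 Fz=4.7 yaw_err=1.2 w=24.3
t=14.30 phi=0.2416 rad=0.1500 z=0.0685 Ft=-7.76 Fn=-2.42 Fz=2.3 yaw_err=1.4 w=24.4
```

```bash
python3 -m handwheel '[[[0.04,-0.011,0,0.1]]]' >/dev/null; python3 lev.py|head -1; python3 -m handwheel '[[[0.04,-0.011,0,0.1]]]'  >/dev/null; python3 lev.py|head -1;python3 -m handwheel '[[[0.04,-0.01,0,0.1]]]'  >/dev/null; python3 lev.py|head -1
```

```text
t=14.40 phi=0.2466 rad=0.1499 z=0.0685 Ft=-7.51 Fn=-2.57 Fz=2.3 yaw_err=1.6 w=24.4
t=14.50 phi=0.2508 rad=0.1499 z=0.0685 Ft=-7.78 Fn=-3.09 Fz=3.6 yaw_err=1.8 w=24.6
t=14.60 phi=0.2540 rad=0.1499 z=0.0685 Ft=-9.27 Fn=-6.21 Fz=2.2 yaw_err=2.1 w=24.7
```

```bash
python3 -m handwheel '[[[0.06,-0.014,0,0.1]]]' >/dev/null; python3 lev.py|head -1; python3 -m handwheel '[[[0.06,-0.013,0,0.1]]]'  >/dev/null; python3 lev.py|head -1;python3 -m handwheel '[[[0.06,-0.013,0,0.1]]]'  >/dev/null; python3 lev.py
```

```text
t=14.70 phi=0.2578 rad=0.1497 z=0.0684 Ft=-11.34 Fn=-4.49 Fz=6.7 yaw_err=2.3 w=24.3
t=14.80 phi=0.2604 rad=0.1497 z=0.0684 Ft=-11.35 Fn=-2.64 Fz=6.9 yaw_err=2.6 w=24.7
t=14.90 phi=0.2614 rad=0.1496 z=0.0684 Ft=-12.69 Fn=-4.75 Fz=7.6 yaw_err=3.0 w=24.5
0.02 units [ 0.073 -0.018] turn 0.23 | 0.04 units [ 0.145 -0.035] turn 0.46 |
```

```bash
python3 -m handwheel '[[[0.075,-0.018,0,0.05]]]' >/dev/null; python3 lev.py|head -1; python3 -m handwheel '[[[0.085,-0.021,0,0.05]]]'  >/dev/null; python3 lev.py
```

```text
t=15.00 phi=0.2650 rad=0.1496 z=0.0684 Ft=-8.72 Fn=-2.07 Fz=4.3 yaw_err=3.0 w=24.6
t=15.10 phi=0.2747 rad=0.1496 z=0.0684 Ft=-9.08 Fn=-2.41 Fz=4.2 yaw_err=2.6 w=24.9
0.02 units [ 0.073 -0.017] turn 0.23 | 0.04 units [ 0.146 -0.033] turn 0.46 |
```

```bash
for i in 1; do python3 -m handwheel '[[[0.07,-0.016,0,0.0]]]' >/dev/null; python3 lev.py|head -1; python3 -m handwheel '[[[0.07,-0.016,0,0.05]]]'  >/dev/null; python3 lev.py|head -1; python3 -m handwheel '[[[0.07,-0.015,0,0.05]]]' >/dev/null; python3 lev.py|head -1; python3 -m handwheel '[[[0.07,-0.014,0,0.1]]]'  >/dev/null; python3 lev.py|head -1; python3 -m handwheel '[[[0.07,-0.013,0,0.1]]]'  >/dev/null; python3 lev.py; done
```

```text
t=15.20 phi=0.2841 rad=0.1496 z=0.0684 Ft=-12.39 Fn=-1.73 Fz=4.9 yaw_err=2.0 w=25.2
t=15.30 phi=0.3002 rad=0.1495 z=0.0685 Ft=-4.52 Fn=0.22 Fz=-0.5 yaw_err=1.4 w=24.8
t=15.40 phi=0.3134 rad=0.1495 z=0.0684 Ft=-9.16 Fn=-0.25 Fz=2.2 yaw_err=0.9 w=25.2
t=15.50 phi=0.3235 rad=0.1495 z=0.0684 Ft=-10.54 Fn=-2.32 Fz=4.8 yaw_err=0.8 w=25.0
t=15.60 phi=0.3323 rad=0.1495 z=0.0684 Ft=-8.72 Fn=-0.16 Fz=-0.4 yaw_err=0.8 w=25.3
0.02 units [ 0.074 -0.013] turn 0.23 | 0.04 units [ 0.147 -0.025] turn 0.46 |
```

Clear click signature at phi ≈ 0.29: force rose to 12.4 N, dropped to 4.5 N, and the lever jumped. The next should be at about 0.45.

```bash
python3 -m handwheel '[[[0.08,-0.014,0,0.2]]]' >/dev/null; python3 lev.py|head -1; python3 -m handwheel '[[[0.08,-0.013,0,0.2]]]'  >/dev/null; python3 lev.py|head -1; python3 -m handwheel '[[[0.08,-0.012,0,0.2]]]' >/dev/null; python3 lev.py|head -1; python3 -m handwheel '[[[0.07,-0.01,0,0.2]]]'  >/dev/null; python3 lev.py|head -1; python3 -m handwheel '[[[0.07,-0.01,0,0.2]]]'  >/dev/null; python3 lev.py
```

```text
t=15.70 phi=0.3435 rad=0.1496 z=0.0683 Ft=-9.69 Fn=-2.21 Fz=4.2 yaw_err=1.1 w=25.5
t=15.80 phi=0.3556 rad=0.1496 z=0.0684 Ft=-9.36 Fn=-2.01 Fz=3.6 yaw_err=1.4 w=25.5
t=15.90 phi=0.3666 rad=0.1495 z=0.0683 Ft=-9.56 Fn=-2.15 Fz=4.8 yaw_err=1.8 w=25.6
t=16.00 phi=0.3747 rad=0.1495 z=0.0683 Ft=-10.24 Fn=-2.59 Fz=3.9 yaw_err=2.3 w=25.4
t=16.10 phi=0.3792 rad=0.1494 z=0.0682 Ft=-11.62 Fn=-4.04 Fz=5.5 yaw_err=3.0 w=25.9
0.02 units [ 0.074 -0.01 ] turn 0.23 | 0.04 units [ 0.148 -0.018] turn 0.46 |
```

```bash
python3 -m handwheel '[[[0.08,-0.01,0,0]]]' >/dev/null; python3 lev.py|head -1; python3 -m handwheel '[[[0.08,-0.01,0,0]]]'  >/dev/null; python3 lev.py|head -1; python3 -m handwheel '[[[0.08,-0.009,0,0]]]' >/dev/null; python3 lev.py|head -1; python3 -m handwheel '[[[0.08,-0.008,0,0.1]]]'  >/dev/null; python3 lev.py|head -1
```

```text
t=16.20 phi=0.3829 rad=0.1493 z=0.0682 Ft=-14.36 Fn=-2.25 Fz=7.9 yaw_err=2.8 w=25.9
t=16.30 phi=0.3839 rad=0.1493 z=0.0681 Ft=-14.48 Fn=-3.57 Fz=8.7 yaw_err=2.7 w=26.5
t=16.40 phi=0.3835 rad=0.1492 z=0.0681 Ft=-15.15 Fn=-2.71 Fz=9.3 yaw_err=2.6 w=26.4
t=16.50 phi=0.3831 rad=0.1492 z=0.0680 Ft=-14.40 Fn=-3.79 Fz=6.5 yaw_err=3.1 w=26.5
```

The lever has stalled at 0.383 with 15 N and a growing finger width. I'll look before pushing further.

```bash
python3 - <<'E'
from h import *
np.set_printoptions(precision=3,suppress=True)
s,R,o=tool();print(R);print(s["contact_force"],s["moment"],s["joint_torque"],s["joints"])
cv2.imwrite("pics/w7.png",vision.capture("wrist"))
s=vision.capture("scene");cv2.imwrite("pics/s7.png",cv2.resize(s[180:350,165:365],(706,600),interpolation=2))
E
python3 lev.py
```

```text
[[-0.106 -0.08  -0.991]
 [-0.002 -0.997  0.081]
 [-0.994  0.01   0.105]]
[-13.757   5.692   6.531] [ 1.543  2.655 -0.337] [ -0.097 -49.644  27.719   7.799   2.603  -0.019] [ -0.09   21.88  -20.655   0.126 -53.523  -4.63 ]
t=16.60 phi=0.3830 rad=0.1491 z=0.0680 Ft=-13.74 Fn=-3.30 Fz=8.0 yaw_err=3.1 w=26.4
0.02 units [ 0.074 -0.009] turn 0.23 | 0.04 units [ 0.148 -0.017] turn 0.46 |
```

View pics/w7.png

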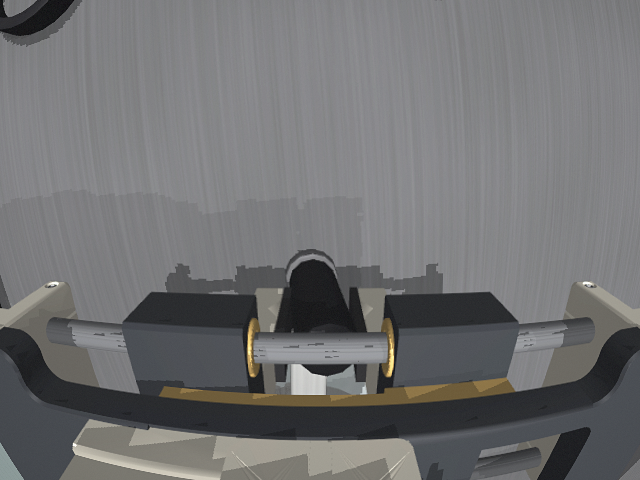

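View pics/s7.png

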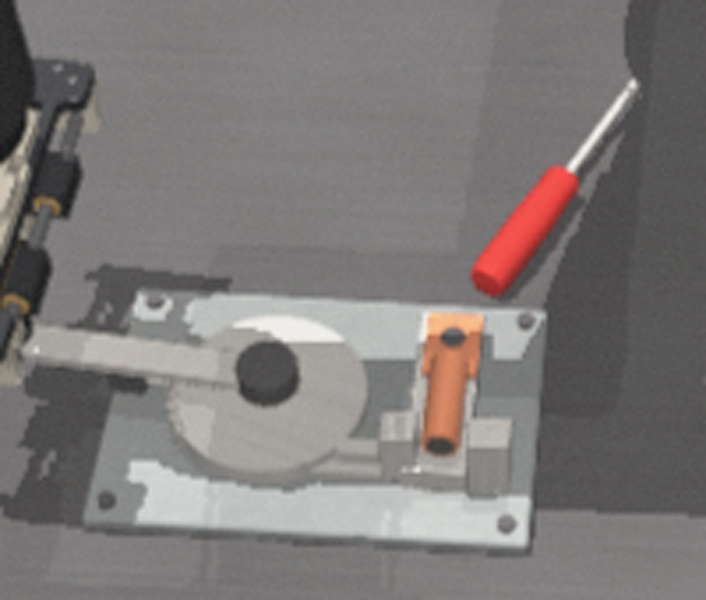

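The view shows the hand tilted about 6° by the load, with the lever pointing nearly straight back to the hand at the left. The lug is still in place. The rise at 0.22 and again at 0.38 is the pin's ramp, with the release at about 0.29 (click 1). I'll continue with firmer steps and track the angle at the grasp point.

```bash
sed -i 's/d=s\["tcp_pos"\]\[:2\]-C/d=(s["tcp_pos"]-.0188*R[:,0])[:2]-C/; s/^print(f"t=/tilt=np.degrees(np.arccos(-R[2,0]))\nprint(f"tilt={tilt:.1f} t=/' lev.py; python3 lev.py; python3 -m handwheel '[[[0.1,-0.01,0,0]]]' >/dev/null; python3 lev.py|head -1; python3 -m handwheel '[[[0.1,-0.01,0,0]]]'  >/dev/null; python3 lev.py|head -1
```

```text
tilt=6.1 t=16.60 phi=0.3963 rad=0.1488 z=0.0680 Ft=-13.69 Fn=-3.48 Fz=8.0 yaw_err=2.3 w=26.4
0.02 units [ 0.074 -0.008] turn 0.23 | 0.04 units [ 0.148 -0.015] turn 0.46 | 
tilt=6.4 t=16.70 phi=0.3983 rad=0.1488 z=0.0680 Ft=-16.76 Fn=-3.01 Fz=9.5 yaw_err=2.2 w=26.7
tilt=6.8 t=16.80 phi=0.3987 rad=0.1488 z=0.0678 Ft=-16.36 Fn=-2.78 Fz=9.6 yaw_err=2.1 w=27.2
```

```bash
python3 -m handwheel '[[[0.13,-0.013,0,0]]]' >/dev/null; python3 lev.py|head -1; python3 -m handwheel '[[[0.13,-0.013,0,0]]]'  >/dev/null; python3 lev.py|head -1
```

```text
tilt=7.2 t=16.90 phi=0.4030 rad=0.1488 z=0.0677 Ft=-16.18 Fn=-3.57 Fz=10.7 yaw_err=1.8 w=27.1
tilt=7.7 t=17.00 phi=0.4093 rad=0.1489 z=0.0676 Ft=-17.86 Fn=-2.73 Fz=11.9 yaw_err=1.3 w=27.7
```

```bash
python3 -m handwheel '[[[0.18,-0.015,0,0]]]' >/dev/null; python3 lev.py|head -1; python3 -m handwheel '[[[0.16,-0.01,0,0.1]]]'  >/dev/null; python3 lev.py|head -1
```

```text
tilt=8.0 t=17.10 phi=0.4310 rad=0.1489 z=0.0677 Ft=-12.42 Fn=-0.68 Fz=6.2 yaw_err=0.0 w=27.8
tilt=8.3 t=17.20 phi=0.4538 rad=0.1490 z=0.0676 Ft=-14.37 Fn=0.33 Fz=5.5 yaw_err=179.2 w=28.2
```

```bash
python3 -m handwheel '[[[0.13,-0.005,0,0.2]]]' >/dev/null; python3 lev.py|head -1; python3 -m handwheel '[[[0.13,-0.003,0,0.2]]]'  >/dev/null; python3 lev.py|head -1
```

```text
tilt=8.4 t=17.30 phi=0.4800 rad=0.1490 z=0.0676 Ft=-8.10 Fn=-2.05 Fz=1.4 yaw_err=178.7 w=28.2
tilt=8.6 t=17.40 phi=0.5010 rad=0.1490 z=0.0676 Ft=-12.31 Fn=-1.81 Fz=5.4 yaw_err=178.5 w=28.2
```

Click 2 is at about 0.46, about 0.165 after click 1, and shows as a dip plus a jump. Before going for the third, I'll check the wheel pins in the earlier picture to make sure no pin came before 0.29.

Run:
```python
import cv2
s=cv2.imread("pics/scene0.png");t=cv2.imread("pics/top0.png");w=cv2.imread("pics/w5.png")
import numpy as np
a=cv2.resize(s[262:322,205:275],(400,343),interpolation=2);b=cv2.resize(t[175:250,345:430],(400,353),interpolation=2)
c=cv2.resize(w[155:295,110:280],(400,329),interpolation=2)
o=np.zeros((600,800,3),np.uint8)
o[:300,:400]=cv2.resize(a,(400,300));o[:300,400:]=cv2.resize(b,(400,300));o[300:,:400]=cv2.resize(c,(400,300))
cv2.imwrite("pics/pins.png",o)
```

```text
(no output)
```

View pics/pins.png

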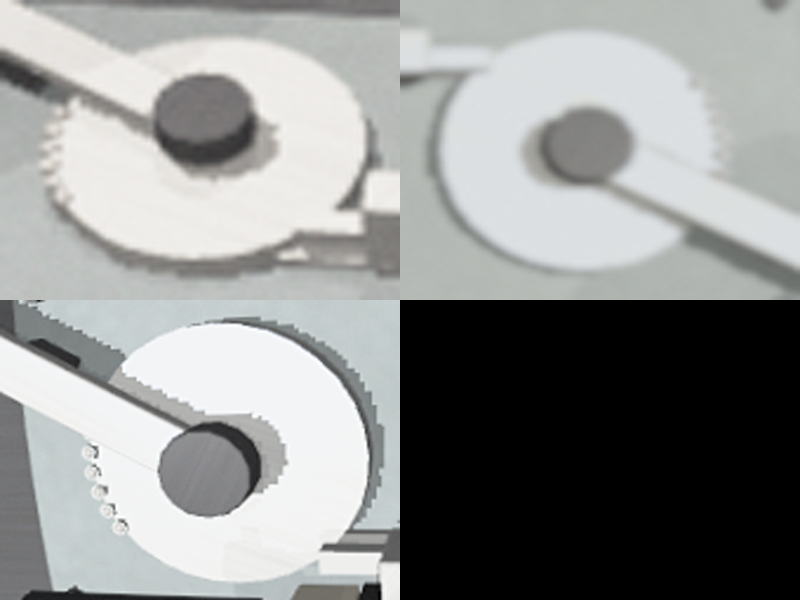

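Run:
```python
from h import *
np.set_printoptions(precision=4,suppress=True)
cal=vision.get_calibration("wrist");cal["pose"]=np.load("w5pose.npy")
p=np.array([(90,152),(92,171),(99,191),(108,210),(121,226)],float)/[2.353,2.143]+[110,155]-.4
for z in(.028,.036):
  q=cast("wrist",p,z,cal);lft=cast("wrist",[(205,164),(267,225),(205,290)],z,cal)
  # wheel circle fit from contour points: top(far left) etc.
  for C in ([.5435,-.0455],[.546,-.0455]):
    d=q[:,:2]-C;a=np.arctan2(d[:,1],d[:,0]);print(z,C,(a-np.radians(-119.7)).round(3),np.linalg.norm(d,axis=1))
```

```text
0.028 [0.5435, -0.0455] [0.478 0.621 0.777 0.931 1.079] [0.0589 0.0595 0.0593 0.0596 0.0589]
0.028 [0.546, -0.0455] [0.436 0.579 0.736 0.892 1.042] [0.059  0.0593 0.0587 0.0586 0.0576]
0.036 [0.5435, -0.0455] [0.439 0.589 0.753 0.915 1.072] [0.0549 0.0552 0.0548 0.0549 0.0541]
0.036 [0.546, -0.0455] [0.394 0.544 0.708 0.873 1.031] [0.0552 0.0551 0.0543 0.054  0.0528]
```

The visible pins sit at about 0.45, 0.61, 0.76 and 0.92 rad from lever rest, with the first (about 0.29) hidden under the arm. That agrees with the felt clicks. The third is due near 0.62 and the fourth near 0.77.

```bash
python3 -m handwheel '[[[0.13,0,0,0.2]]]' >/dev/null; python3 lev.py|head -1; python3 -m handwheel '[[[0.13,0.002,0,0.2]]]'  >/dev/null; python3 lev.py|head -1;  python3 -m handwheel '[[[0.13,0.004,0,0.2]]]'  >/dev/null; python3 lev.py|head -1
```

```text
tilt=8.8 t=17.50 phi=0.5204 rad=0.1491 z=0.0675 Ft=-12.00 Fn=-0.38 Fz=4.8 yaw_err=178.4 w=28.2
tilt=9.1 t=17.60 phi=0.5374 rad=0.1491 z=0.0675 Ft=-14.75 Fn=-2.43 Fz=7.7 yaw_err=178.5 w=28.4
tilt=9.5 t=17.70 phi=0.5494 rad=0.1491 z=0.0674 Ft=-16.98 Fn=-1.64 Fz=7.0 yaw_err=178.8 w=29.2
```

```bash
python3 -m handwheel '[[[0.18,0.008,0,0.15]]]' >/dev/null; python3 lev.py|head -1; python3 -m handwheel '[[[0.16,0.008,0,0.15]]]'  >/dev/null; python3 lev.py|head -1
```

```text
tilt=9.9 t=17.80 phi=0.5682 rad=0.1491 z=0.0672 Ft=-12.60 Fn=-0.56 Fz=5.2 yaw_err=178.4 w=29.3
tilt=10.1 t=17.90 phi=0.5942 rad=0.1491 z=0.0673 Ft=-10.98 Fn=-3.06 Fz=5.6 yaw_err=177.7 w=29.4
```

```bash
python3 -m handwheel '[[[0.11,0.008,0,0.2]]]' >/dev/null; python3 lev.py|head -1; python3 -m handwheel '[[[0.11,0.009,0,0.2]]]'  >/dev/null; python3 lev.py|head -1
```

```text
tilt=10.3 t=18.00 phi=0.6096 rad=0.1491 z=0.0672 Ft=-11.34 Fn=-0.47 Fz=5.0 yaw_err=177.8 w=29.8
tilt=10.6 t=18.10 phi=0.6229 rad=0.1490 z=0.0672 Ft=-9.78 Fn=-0.95 Fz=4.1 yaw_err=178.0 w=29.8
```

```bash
python3 -m handwheel '[[[0.1,0.009,0,0.15]]]' >/dev/null; python3 lev.py|head -1
```

```text
tilt=10.7 t=18.20 phi=0.6419 rad=0.1490 z=0.0673 Ft=-7.93 Fn=-1.73 Fz=2.3 yaw_err=177.7 w=29.6
```

```bash
python3 -m handwheel '[[[0.09,0.009,0,0.15]]]' >/dev/null; python3 lev.py|head -1
```

```text
tilt=10.8 t=18.30 phi=0.6546 rad=0.1490 z=0.0673 Ft=-11.57 Fn=-1.52 Fz=2.7 yaw_err=177.7 w=29.9
```

The third click was felt between 0.623 and 0.642: the force dipped to 7.9 N with a jump, then returned to 11.6 N. I'll take one small step for margin, then check visually.

```bash
python3 -m handwheel '[[[0.08,0.009,0,0.1]]]' >/dev/null; python3 lev.py|head -1;python3 - <<'E'
from h import *
cv2.imwrite("pics/w8.png",vision.capture("wrist"));
s=vision.capture("scene");cv2.imwrite("pics/s8.png",s)
t=vision.capture("top");cv2.imwrite("pics/t8.png",t)
o=np.zeros((600,800,3),np.uint8)
o[:300,:400]=cv2.resize(s[215:345,165:338],(400,300),interpolation=2);o[:300,400:]=cv2.resize(t[150:280,290:463],(400,300),interpolation=2)
o[300:,:400]=cv2.resize(s,(400,300));o[300:,400:]=cv2.resize(t,(400,300))
cv2.imwrite("pics/m8.png",o)
E
python3 lev.py|head -1
```

```text
tilt=11.0 t=18.40 phi=0.6633 rad=0.1489 z=0.0673 Ft=-10.67 Fn=-1.51 Fz=1.3 yaw_err=177.7 w=30.0
tilt=11.0 t=18.55 phi=0.6630 rad=0.1490 z=0.0671 Ft=-9.98 Fn=-1.08 Fz=1.8 yaw_err=177.7 w=29.7
```

View pics/m8.png

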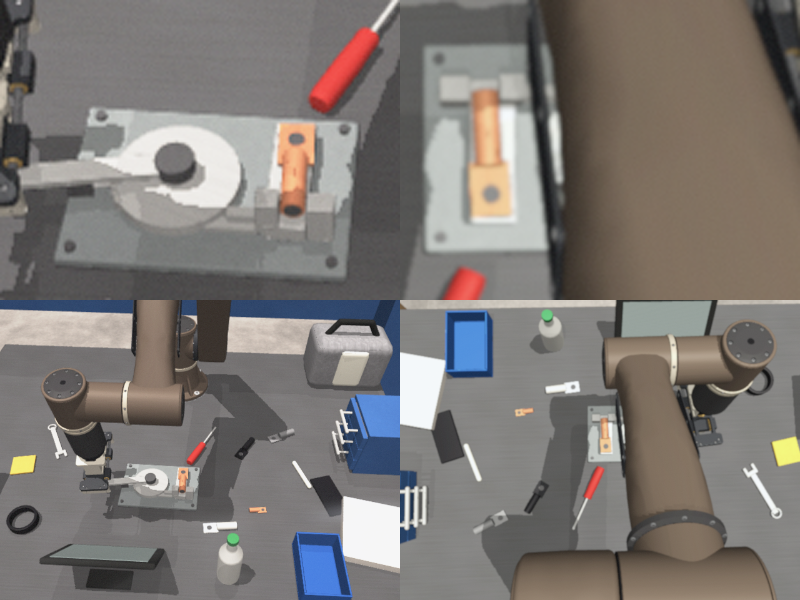

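Run:
```python
import cv2
s=cv2.imread("pics/s8.png");cv2.imwrite("pics/s8c.png",cv2.resize(s[255:335,165:315],(800,427),interpolation=2))
```

```text
(no output)
```

View pics/s8c.png

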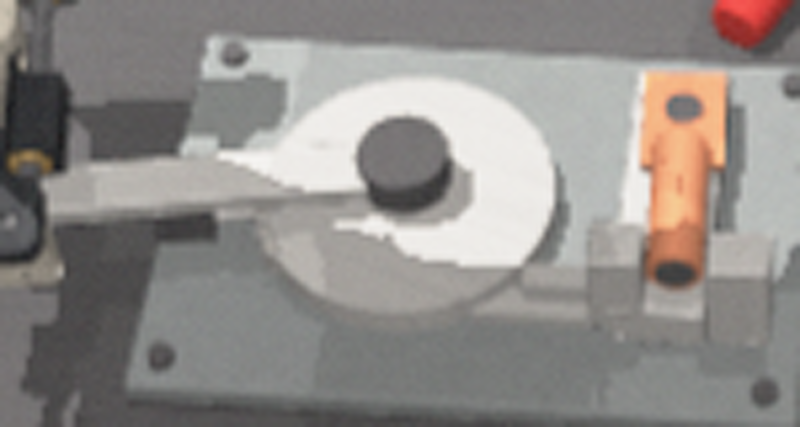

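```bash
python3 - <<'E'
from h import *
def ang(px,sc,off):
    q=cast("scene",np.array(px,float)/sc+off-.4,.046)[:,:2];d=q[0]-q[1];return np.arctan2(d[1],d[0])
a=ang([(90,203),(303,325)],4.613,[165,215]);b=ang([(55,213),(362,189)],5.333,[165,255])
a2=ang([(155,193),(300,272)],4.613,[165,215]);b2=ang([(55,178),(215,158)],5.333,[165,255])
print(np.degrees([a,b,a2,b2]),b-a,b2-a2)
E
python3 lev.py|head -1
```

```text
[-121.14865848  -81.11815123 -120.27008052  -77.59622112] 0.6986641527422002 0.7447993510453692
tilt=11.0 t=18.55 phi=0.6630 rad=0.1490 z=0.0671 Ft=-9.98 Fn=-1.08 Fz=1.8 yaw_err=177.7 w=29.7
```

The lug still lies on the bed, its mouth at crop (675,272) between the jaws and its tongue towards the robot. The small lug, screwdriver and marker look to be at their earlier pixels. The lever is holding steady at 0.663, between click 3 (about 0.63) and click 4 (about 0.79), so I'm handing in.

Run:
```python
from plant import close_job
print(close_job())
```

```text
the job is handed in; nothing more can be done
None
```

I laid the large copper lug flat on the crimper bed, released it, then swung the lever three clicks. I handed in at about 18.6 s while still gripping the handle.

- **Lug:** I held it with a 15 N grip and laid it with its tongue towards the robot. The mouth measured about 47 mm past the bed centre, between the jaws. The moving jaw has since nudged it towards the anvil, and the last scene view shows it still on the bed.
- **Clicks:** I felt them as force dips with a small jump, at about 0.30, 0.47 and 0.63 rad. The spacing is close to 0.16 rad and agrees with the wheel pins seen in the wrist view. The lever held steady at about 0.66 rad with 10 N; a fourth click is expected near 0.79.
- **Other objects:** by eye, the small lug, screwdriver and marker were still where they started in the last views; I did not measure them again.

Some checks were less clean:
- **First click:** it was noisy, with two smaller force bumps at 0.23 and 0.26 rad. I took these as the pin's ramp.
- **Hand tilt:** the hand tipped by about 11° under the load.
- **Lever angle:** a rough measurement from the lever's edges in the scene picture gave 0.70–0.74 rad instead of 0.66. Shadow made those edges unreliable, so I went by touch.

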